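Find the hanging foot of a rocking chopping board and shim it

TASK

The round chopping board on the right of the sink has warped and rocks on the worktop. Press gently on its rim to tip it and find which foot hangs clear, then slide the tapered shim, thin end first, under that foot until it is just snug, without shoving the board away or jacking it up, and let go of it. Finally press down on the rim above the shim to prove that the board now stands firm, and leave everything there, with the other things on the worktop left alone.

Things in the scene. Friction and masses are not known exactly. Their poses are not given: they have to be found in the camera images.
- board: Round wooden chopping board, 180 mm across, 24 mm thick, on four black rubber feet 12 mm high at 90 degrees to one another under its rim; about 0.65 to 0.95 kg. Each foot is 30 mm wide along the rim and 16 mm deep, its outer face 86 mm from the board's centre. Origin: board's centre at worktop level, z up; its x and y axes say nothing about where the feet are.
- board_top (a point): Centre of the board's top, 36 mm above the worktop. One foot hangs 2.5 to 6.5 mm clear (unknown which): it lies between 40 degrees left and 60 degrees right of the near side (-x). At rest the board is level on the other three. Pressing the rim with 5 to 8 N within some 50 degrees of that foot tips the board straight towards it by 0.035 to 0.09 rad; let go, it falls back level.
- shim: Tapered levelling shim of slippery grey plastic, 30 g: a wedge 80 mm long, 24 mm wide, flat below, with a straight taper from 1.5 mm at the thin end to 10 mm at the thick end (passes freely under the wood between feet). Lies flat between hob and sink. Origin: centre of its underside; x points along it to the thin end, z up.
- shim_tip (a point): Middle of the shim's thin end, at its underside, 40 mm along +x. Pushed radially under the hanging foot it slides with under 0.5 N until its slope meets the foot's lower outer edge; then the push rises within a few mm to 2 to 4 N, and beyond that the shim jacks the board up. It stays where it is left.
- shim_tail (a point): Middle of the shim's thick end (a flat upright face 10 mm high), at its underside, 40 mm along -x.
- mug_blue: blue and white mug, 92 mm high, behind the board; bystander. Origin: underside
- garlic_bulb: garlic bulb, 53 mm, behind the board; bystander. Origin: underside
- salt_shaker: salt shaker, 44 mm across and 90 mm high, in front of the sink; bystander. Origin: underside
- wine_cork: wine cork, 23 mm across, standing 38 mm high to the right of the hob; bystander. Origin: underside

How it is judged:
On the way, in this order (a step that is already met when the one before it is completed fails the run):
1. the board is pressed with the fingers and tips towards its hanging foot (more than 0.025 rad), before the shim is under it (contact force between the fingers and board above 1 N and angle between board's own z axis and vertical above 0.025 rad and horizontal distance between shim_tip and board above 0.1 m), for 0.2 s.
2. the shim lies with its thin end under the rim, let go, and the board is level (horizontal distance between shim_tip and board between 0.025 and 0.084 m and angle between shim's own z axis and vertical below 0.15 rad and contact force between the fingers and shim below 0.1 N and angle between board's own z axis and vertical below 0.007 rad), for 0.2 s.
3. the fingers press on the board with more than 3 N, the shim carries more than 1 N of it, and the board does not tip (less than 0.010 rad) (horizontal distance between shim_tip and board between 0.025 and 0.084 m and angle between shim's own z axis and vertical below 0.15 rad and contact force between the fingers and board above 3 N and contact force between shim and board above 1 N and angle between board's own z axis and vertical below 0.01 rad and contact force between the fingers and shim below 0.1 N), for 0.3 s.
At the end, for the whole second after the job is handed in: The board rests level (tilt under 0.007 rad, not jacked up), within 20 mm of where it stood; the shim lies flat under the hanging foot, its thin end 25 to 84 mm from the board's centre; both are still and untouched (horizontal distance between shim_tip and board between 0.025 and 0.084 m and angle between shim's own z axis and vertical below 0.15 rad and angle between board's own z axis and vertical below 0.007 rad and height (world z) of board below 0.003 m and linear speed of each of board, shim below 0.01 m/s and distance of board from where it was at the start of the episode below 0.02 m).
It fails at once if the board is shoved more than 25 mm from where it stood (distance of board from where it was at the start of the episode above 0.025 m).
It fails at once if the fingers bear on the board with more than 30 N (contact force between the fingers and board above 30 N).
It fails at once if the shim is rammed under the foot: it bears on the board with more than 30 N (contact force between shim and board above 30 N).
It fails at once if the board is tipped far over or jacked up (more than 0.15 rad) (angle between board's own z axis and vertical above 0.15 rad).
It fails at once if the mug, garlic, salt shaker or cork is moved more than 30 mm (distance of any of mug_blue, garlic_bulb, salt_shaker, wine_cork from where it was at the start of the episode above 0.03 m).
It also fails if it takes over 72 s, if anything falls off the work surface, if the arm or the gripper's body presses on something with over 40 N, if the wrist force passes 120 N, or if a joint passes its speed limit or range.

ROBOT

A 7-joint arm with a two-finger parallel gripper is mounted at the origin on a cart in front of the work surface, level with it; the furniture and walls round the work are solid. World frame = base frame: x ahead of the robot, y to its left, z up, the work surface at z = 0. Lengths are in m, angles in rad, forces in N, time in s.
With the tool pointing down it reaches from about 0.375 to 0.925 m from the base axis. Payload 3.1 kg.
Tool frame: the origin (TCP) lies between the finger pads; the fingertips stand 14 mm ahead of it and the grasp point (between the pads) lies 5 mm behind it; z points along the fingers, y is the line along which they close (so a half turn about z gives the same grasp; the last joint's range is limited). The gripper opens to 85 mm and grips with 20 to 120 N. Pads are 22 mm wide; open, the fingers measure 114 mm over their backs; the gripper's body (76 mm by 85 mm) begins 54 mm behind the grasp point. The pads swing forward as they close: fully open they stand 13 mm farther back than shut.
Start: joints at [1.183, 0.383, 0.044, 1.598, -0.018, 1.161, -0.05], TCP at [0.186, -0.623, 0.245] pointing down, gripper open.
Joint ranges: [-2.61, 2.61], [-0.41, 2.15], [-1.48, 1.57], [0, 2.5], [-1.57, 4.71], [0.05, 1.97], [-2.85, 2.85]. Speed limits (rad/s): [2.79, 2.79, 3.14, 3.14, 3.14, 3.14, 3.14].

INTERFACE

Orientations are given as a unit quaternion [x, y, z, w].
In Python, from station import ctrl gives the robot as it stands.
- The arm moves only by the tool servo_tool, never from a script. Its argument "deltas" is a list of rows, each a list of 5 numbers: the finger opening in cm, from 0 to 8.54, then the shift along the tool's x, y, z in cm, then the turn about the tool's z in degrees. In form: [[claw, tx, ty, tz, yaw], ...]. A call has 1 to 10 rows; each row shifts and turns the commanded pose from where the row before left it, along the tool's axes as they then stand; what a row does not reach is not made up. A row lasts 1/8 s, in which the tool goes at most 62.5 mm and 10.7 degrees, less where a joint would pass 70% of its speed; a pose out of reach is approached as far as the arm can. A call is refused whole if a number of a shift passes 6.25 or a number of a turn 10.7, either way. A call with a gripper value outside its range is refused whole. The fingers move at their own pace and stop on an object; "squeeze" is the grip in N (left out, the last holds). Time passes only in rows, so rows that do not move let the fingers close. It gives the time, the measured TCP pose, the force, the opening and the grip force at its end, in the units of the state.
- ctrl.read_state(): the state, without advancing time (a new reading comes with each control period).
- ctrl.snapshot(name): name is "scene" or "top"; returns the picture (480x640x3 uint8, red, green, blue); there is no depth.
- ctrl.calibration(name): a dict with "K" (3x3 intrinsics, pixels), "R" (3x3) and "t" (3): a world point X has camera coordinates R X + t. Camera axes: x right, y down, z forward; pixel columns grow to the right and rows downward; lengths in m; the calibration is good to about 2 mm. A picture is of the moment at which its call begins. calibration takes no time and is no camera call.
- ctrl.sign_off(): hands the job in; it is judged then, once.
The state is a dict: "time_s": time; "q": joint angles; "qvel": joint speeds; "joint_efforts": joint torques, N m; "ee_pos": TCP position; "orientation": TCP orientation; "force": force on the tool from outside, world axes, zero at the start; "moment": the same for the moment, N m; "grip_width": opening from 0.0 (shut) to 1.0 (fully open); "finger_force": force on a finger pad.
Only numpy, scipy, OpenCV 4.12 (cv2) and the standard library are available. Lean on these libraries where they do the work, as an engineer would, in place of code of your own. Each camera call takes 0.05 s, during which the arm holds its last target. There are 200 camera calls.

## Working session

There is one attempt and no reset: what is moved stays moved. The work goes in short steps, Python scripts to look and compute and a tool call to move; the robot and the scene stay as the last step left them, time stands still between calls to the robot, and variables do not carry over. Pictures are saved under pics/ and viewed, at most 13 in all, crops included, and the job is handed in when it is done.

Besides the shell and the picture viewer there is one more tool, called after "Emit:" as a command line: name --pt "numbers of a row" for each row, then --argument value for the rest. servo_tool: Moves the arm, as the interface text tells. Its arguments: {"type":"object","properties":{"deltas":{"type":"array","items":{"type":"array","items":{"type":"number"}}},"squeeze":{"type":"number"}},"required":["deltas"]}

```bash
mkdir -p pics
cat > h.py <<'E'
import numpy as np,cv2
from station import ctrl
from scipy.spatial.transform import Rotation as Ro
def snap(n,f):
    im=ctrl.snapshot(n); cv2.imwrite(f'pics/{f}.png',im[:,:,::-1]); return im
def ray(n,uv,z):
    c=ctrl.calibration(n);K,R,t=[np.array(c[k],float) for k in 'KRt']
    o=-R.T@t; d=R.T@np.linalg.solve(K,np.array([uv[0],uv[1],1.]));return o+d*(z-o[2])/d[2]
def proj(n,X):
    c=ctrl.calibration(n);K,R,t=[np.array(c[k],float) for k in 'KRt']
    p=K@(R@np.array(X)+t);return p[:2]/p[2]
def tri(uv1,uv2,a='scene',b='top'):
    A=[]
    for n,uv in((a,uv1),(b,uv2)):
        c=ctrl.calibration(n);P=np.array(c['K'])@np.c_[np.array(c['R']),np.array(c['t'])]
        A+= [uv[0]*P[2]-P[0],uv[1]*P[2]-P[1]]
    v=np.linalg.svd(np.array(A))[2][-1];return v[:3]/v[3]
E
python3 - <<'E'
from h import *
snap('scene','s0');snap('top','t0')
for n in('scene','top'):
    c=ctrl.calibration(n);print(n,-np.array(c['R']).T@np.array(c['t']),np.array(c['K'])[0,0])
s=ctrl.read_state();print(s);print(Ro.from_quat(s['orientation']).as_matrix().round(3))
E
```

```text
scene [0.06808692 0.48947684 0.80213349] 486.0857929117463
top [0.40778471 0.00960916 1.09272173] 438.9408098545092
{'time_s': 0.1, 'q': array([ 1.18320528,  0.38375742,  0.04385425,  1.59943933, -0.01794543,
        1.1612359 , -0.04991494]), 'qvel': array([-0.00054579, -0.00336145, -0.00070356, -0.00302459, -0.00255851,
        0.00078579, -0.00146221]), 'joint_efforts': array([ 2.47955642e-03, -4.34727788e+01,  1.02900848e+00, -2.50454593e+01,
        1.07728524e-02,  5.43587681e-03, -3.71225167e-05]), 'ee_pos': array([ 0.185499  , -0.62208871,  0.24399995]), 'orientation': array([ 9.89518084e-01,  1.44403822e-01, -2.22776937e-04, -1.20327550e-03]), 'force': array([ 0.33721932, -0.74000973, -0.66428404]), 'moment': array([0.02248449, 0.01451649, 0.0084837 ]), 'finger_force': 0.0, 'grip_width': 0.995036041232388}
[[ 0.958  0.286 -0.001]
 [ 0.286 -0.958  0.002]
 [-0.    -0.002 -1.   ]]
```

View pics/s0.png

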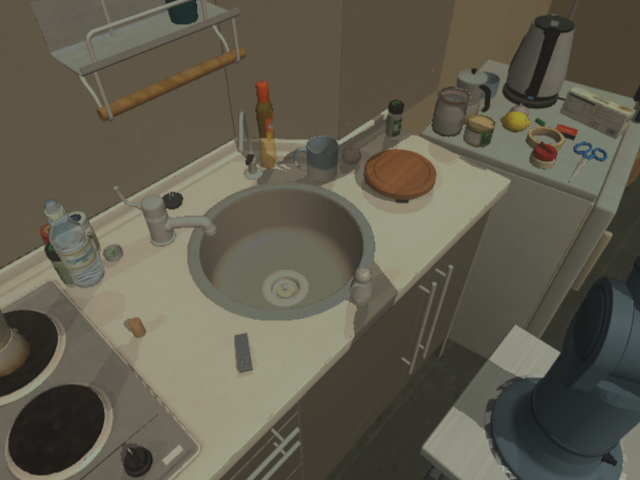

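View pics/t0.png

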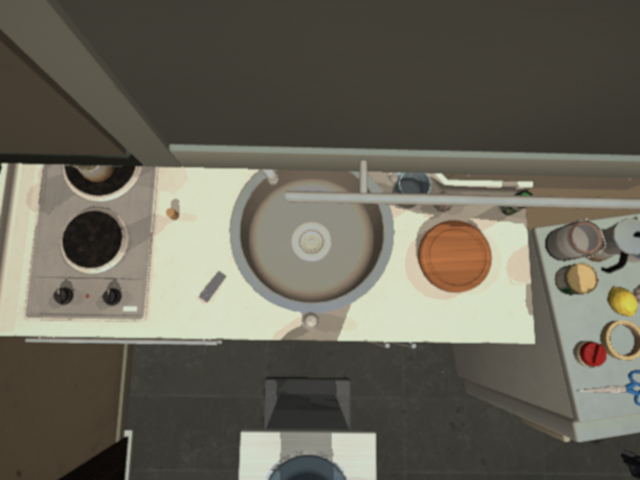

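The scene picture shows the board at about (400,173), one dark foot at (402,198), and the shim at (243,352). In the top picture the board is at about (455,257) and the shim at (212,286), with the salt shaker at (310,320).

```bash
cat > m.py <<'E'
from h import *
def quadpts(n,im,z=0.):
    pass
S=cv2.imread('pics/s0.png');T=cv2.imread('pics/t0.png')
out={}
for n,im in(('scene',S),('top',T)):
    print(n,'base',proj(n,[0,0,0]).round(),'tcp',proj(n,[.186,-.623,.245]).round())
    h=cv2.cvtColor(im,cv2.COLOR_BGR2HSV)
    m=cv2.inRange(h,(3,110,60),(16,255,255))
    cs=cv2.findContours(m,0,cv2.CHAIN_APPROX_NONE)[0]
    roi=(350,140,450,215) if n=='scene' else (400,210,510,300)
    for c in cs:
        x,y,w,hh=cv2.boundingRect(c)
        if cv2.contourArea(c)>1500 and x>roi[0]-20 and x+w<roi[2]+20: 
            print('board',n,x,y,w,hh,cv2.contourArea(c),cv2.fitEllipse(c)); out['b'+n]=c
    x0,y0,x1,y1=(225,325,262,380) if n=='scene' else (192,265,232,308)
    g=im[y0:y1,x0:x1].max(2); mm=np.zeros(im.shape[:2],np.uint8); mm[y0:y1,x0:x1]=(g<140)*255
    c=max(cv2.findContours(mm,0,cv2.CHAIN_APPROX_NONE)[0],key=cv2.contourArea)
    r=cv2.minAreaRect(c);print('shim',n,r,cv2.contourArea(c)); bp=cv2.boxPoints(r)
    print(bp.round(1).tolist(),[ray(n,p,0.003).round(4).tolist() for p in bp])
    ap=cv2.approxPolyDP(c,3,True)[:,0];print(ap.tolist(),[ray(n,p,0.003).round(4)[:2].tolist() for p in ap])
for n in ('scene','top'):
    c=out['b'+n][:,0]
    w=np.array([ray(n,p,.036)[:2] for p in c]);h=cv2.convexHull(w.astype(np.float32))
    print(n,'circ',cv2.minEnclosingCircle(h))
a=cv2.resize(S[130:225,345:465],None,fx=6,fy=6,interpolation=2)[:570]
b=cv2.resize(S[320:385,215:275],None,fx=5,fy=5,interpolation=2)
d=cv2.resize(T[260:312,185:237],None,fx=5,fy=5,interpolation=2)
cv2.imwrite('pics/c0.png',a); 
P=np.zeros((330,570,3),np.uint8);P[:325,:300]=b;P[:260,305:565]=d;cv2.imwrite('pics/c1.png',P)
E
python3 m.py
```

```text
scene base [553. 436.] tcp [637. 110.]
board scene 365 149 71 51 2700.0 ((399.89044189453125, 173.93722534179688), (48.415313720703125, 71.05155181884766), 97.2202377319336)
shim scene ((241.7692413330078, 352.65386962890625), (39.93918228149414, 16.99275779724121), 82.87498474121094) 558.5
[[230.89999389648438, 333.8999938964844], [247.6999969482422, 331.79998779296875], [252.6999969482422, 371.3999938964844], [235.8000030517578, 373.5]] [[0.5306, 0.2338, 0.003], [0.5106, 0.2088, 0.003], [0.4421, 0.2574, 0.003], [0.4611, 0.2807, 0.003]]
[[246, 332], [233, 338], [239, 373], [252, 370]] [[0.5126, 0.2114], [0.5207, 0.2368], [0.4577, 0.2761], [0.4451, 0.2564]]
top base [306. 501.] tcp [647. 448.]
board top 419 221 72 71 3923.0 ((454.49456787109375, 255.96875), (69.06832122802734, 72.34357452392578), 124.66657257080078)
shim top ((212.1999969482422, 285.8999938964844), (9.399999618530273, 31.600000381469727), 36.869895935058594) 259.0
[[199.0, 295.70001220703125], [217.89999389648438, 270.3999938964844], [225.39999389648438, 276.1000061035156], [206.5, 301.3999938964844]] [[0.463, 0.273, 0.003], [0.5261, 0.2301, 0.003], [0.5125, 0.2108, 0.003], [0.4496, 0.2538, 0.003]]
[[219, 272], [200, 295], [206, 301], [224, 277]] [[0.5223, 0.2273], [0.4648, 0.2706], [0.4504, 0.255], [0.5101, 0.2143]]
scene circ ((0.5633262395858765, -0.33940550684928894), 0.0976937860250473)
top circ ((0.5713576078414917, -0.3509899377822876), 0.08963888883590698)
```

View pics/c0.png

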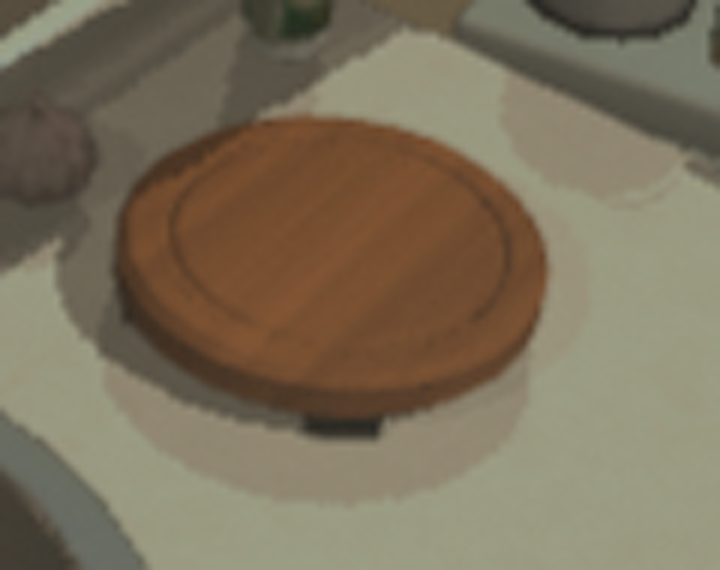

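View pics/c1.png

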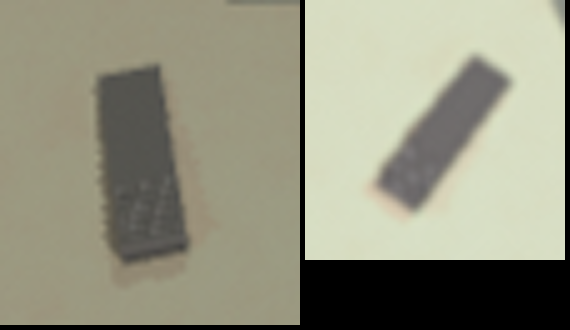

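The crops show the board's one clearly visible foot, with its base edge from about scene pixel (396,202.5) to (408,202.5), and a hint of another at (366,182). The shim's thick end, whose face is visible, is its lower end at (241,372). Its thin end is at (237,333).

Run:
```python
from h import *
B=np.array([.5713,-.351])
for uv in [(395.5,200),(395.8,202.3),(408,202.3),(408.5,200),(402,202.8),(366,183)]:
    for z in(0,.004,.008):
        w=ray('scene',uv,z)[:2]-B; print(uv,z,np.hypot(*w).round(4),'ang from -x',np.degrees(np.arctan2(w[1],-w[0])).round(1))
# board from scene centre
print(ray('scene',(399.9,173.9),.036),proj('scene',[*B,.036]),proj('top',[*B,.036]))
print('tri board top', tri((398.5,171),(455,257)))
# shim, crop coordinates /5 + offset: thin corners, thick top corners
o1=np.array([215,320]);o2=np.array([185,260])
sc=[(98,76),(160,66),(187,240),(122,250)]; tp=[(475-305,53),(512-305,82),(415-305,213),(378-305,185)]
for a,b in zip(sc,tp):
    p=o1+np.array(a)/5;q=o2+np.array(b)/5;print(p,q,tri(p,q).round(4),ray('scene',p,.005).round(4),ray('top',q,.005).round(4))
for n,f in(('scene','s0'),):
  g=cv2.cvtColor(cv2.imread(f'pics/{f}.png'),cv2.COLOR_BGR2GRAY);print(g[194:208,390:414])
```

```text
(395.5, 200) 0 0.0762 ang from -x 56.6
(395.5, 200) 0.004 0.0807 ang from -x 56.8
(395.5, 200) 0.008 0.0852 ang from -x 56.9
(395.8, 202.3) 0 0.0845 ang from -x 55.8
(395.8, 202.3) 0.004 0.0889 ang from -x 56.0
(395.8, 202.3) 0.008 0.0934 ang from -x 56.2
(408, 202.3) 0 0.0852 ang from -x 35.7
(408, 202.3) 0.004 0.0893 ang from -x 36.9
(408, 202.3) 0.008 0.0934 ang from -x 38.1
(408.5, 200) 0 0.0776 ang from -x 32.8
(408.5, 200) 0.004 0.0816 ang from -x 34.3
(408.5, 200) 0.008 0.0857 ang from -x 35.7
(402, 202.8) 0 0.0853 ang from -x 45.7
(402, 202.8) 0.004 0.0897 ang from -x 46.4
(402, 202.8) 0.008 0.094 ang from -x 47.1
(366, 183) 0 0.0811 ang from -x 129.3
(366, 183) 0.004 0.0825 ang from -x 126.1
(366, 183) 0.008 0.0841 ang from -x 123.0
[ 0.55813491 -0.33738691  0.036     ] [398.85705164 169.08467394] [454.29902273 255.13779879]
tri board top [ 0.57022743 -0.35349046  0.02880214]
[234.6 335.2] [219.  270.6] [ 0.5265  0.2288 -0.0031] [0.522  0.2315 0.005 ] [0.5256 0.227  0.005 ]
[247.  333.2] [226.4 276.4] [ 0.5124  0.2097 -0.0031] [0.5081 0.2126 0.005 ] [0.5115 0.2081 0.005 ]
[2
[... 906 characters left out ...]
09 110 109  94  73  51  45  44  45  44  46  46  44  44  45  45  45
   90 121 131 136 137 137]
 [136 135 136 136 119 106  88  78  69  62  63  62  64  62  63  62  62  64
  103 127 135 137 137 137]
 [135 136 136 136 137 136 125 119 112 108 108 108 108 108 108 107 107 107
  128 136 137 137 137 137]
 [136 136 136 136 136 136 136 136 136 135 136 137 137 137 136 136 137 136
  137 137 137 138 136 137]
 [136 137 136 136 136 136 137 137 137 137 136 136 136 137 136 136 136 136
  136 137 137 137 137 137]
 [136 137 137 137 136 137 136 137 137 137 136 137 137 137 136 135 136 136
  136 137 138 137 137 138]
 [136 136 136 138 137 136 136 136 136 138 137 137 136 136 136 136 136 137
  136 137 136 137 137 137]]
```

Emit:
servo_tool --pt "0 5.38 -1.61 0 0" --pt "0 5.38 -1.61 0 0" --pt "0 5.38 -1.61 0 0" --pt "0 5.38 -1.61 0 0" --pt "0 5.38 -1.61 0 0" --pt "0 5.38 -1.61 0 0" --pt "0 5.38 -1.61 0 0" --pt "0 0 0 4 -9.1" --pt "0 0 0 4 -9.1" --pt "0 0 0 4 -9.2" --squeeze 30

```text
time_s: 1.35
ee_pos: [0.5142, -0.4068, 0.1235]
orientation: [0.926, 0.377, -0.0, -0.0]
force: [0.2, -0.2, -0.3]
grip_width: -0.003
finger_force: 0.0
```

```bash
cat >> h.py <<'E'
def go(x,y,z,head=None):
    s=ctrl.read_state();R=Ro.from_quat(s['orientation']).as_matrix();p=np.array(s['ee_pos'])
    d=R.T@(np.array([x,y,z])-p)*100;a=np.degrees(np.arctan2(R[1,0],R[0,0]))
    print('t',round(s['time_s'],2),'p',p.round(4),'F',np.round(s['force'],2),'head',a.round(1),'delta',d.round(2),'yaw',None if head is None else round(a-head,1),'q7',s['q'][6].round(2))
E
python3 -c "
from h import *
go(.514,-.406,.055,44)"
```

```text
t 1.35 p [ 0.5142 -0.4068  0.1235] F [ 0.2  -0.2  -0.31] head 44.3 delta [ 0.04 -0.07  6.85] yaw 0.3 q7 -0.28
```

Emit:
servo_tool --pt "0 0 0 3 0" --pt "0 0 0 2.5 0" --pt "0 0 0 1.2 0" --pt "0 0 0 0.2 0" --pt "0 0 0 0 0"

```text
time_s: 1.98
ee_pos: [0.5151, -0.4077, 0.0572]
orientation: [0.927, 0.375, 0.0, 0.001]
force: [0.2, 0.0, -0.2]
grip_width: 0.004
finger_force: 0.0
```

Emit:
servo_tool --pt "0 0 0 0.1 0" --pt "0 0 0 0.1 0" --pt "0 0 0 0 0"

```text
time_s: 2.35
ee_pos: [0.5146, -0.4074, 0.0546]
orientation: [0.927, 0.375, 0.0, 0.0]
force: [0.4, -0.2, 0.7]
grip_width: 0.003
finger_force: 0.0
```

Emit:
servo_tool --pt "0 0 0 0.1 0" --pt "0 0 0 0.1 0" --pt "0 0 0 0 0"

```text
time_s: 2.72
ee_pos: [0.5143, -0.4071, 0.0521]
orientation: [0.927, 0.375, -0.0, -0.0]
force: [-0.2, -0.3, 0.5]
grip_width: -0.004
finger_force: 0.0
```

Emit:
servo_tool --pt "0 0 0 0.1 0" --pt "0 0 0 0.05 0" --pt "0 0 0 0 0"

```text
time_s: 3.1
ee_pos: [0.5144, -0.4072, 0.0507]
orientation: [0.927, 0.375, -0.0, -0.0]
force: [-0.7, 0.6, -0.3]
grip_width: -0.002
finger_force: 0.0
```

Emit:
servo_tool --pt "0 0 0 0.1 0" --pt "0 0 0 0 0"

```text
time_s: 3.35
ee_pos: [0.5145, -0.4074, 0.05]
orientation: [0.927, 0.375, 0.0, 0.0]
force: [-0.7, -0.1, 1.4]
grip_width: 0.002
finger_force: 0.7
```

Emit:
servo_tool --pt "0 0 0 0.1 0" --pt "0 0 0 0 0"

```text
time_s: 3.6
ee_pos: [0.5141, -0.4078, 0.0489]
orientation: [0.927, 0.374, -0.0, 0.0]
force: [-1.4, -0.6, 3.0]
grip_width: 0.004
finger_force: 1.2
```

Emit:
servo_tool --pt "0 0 0 0.1 0" --pt "0 0 0 0 0"

```text
time_s: 3.85
ee_pos: [0.5139, -0.4081, 0.0479]
orientation: [0.927, 0.374, -0.0, 0.0]
force: [-1.7, -1.4, 2.4]
grip_width: 0.003
finger_force: 1.6
```

Emit:
servo_tool --pt "0 0 0 0.1 0" --pt "0 0 0 0 0"

```text
time_s: 4.1
ee_pos: [0.5143, -0.4078, 0.0468]
orientation: [0.927, 0.375, -0.0, 0.0]
force: [-2.1, -1.6, 3.4]
grip_width: 0.004
finger_force: 1.6
```

Emit:
servo_tool --pt "0 0 0 0.1 0" --pt "0 0 0 0 0"

```text
time_s: 4.35
ee_pos: [0.5146, -0.4076, 0.0458]
orientation: [0.927, 0.375, 0.0, 0.0]
force: [-2.2, -1.9, 3.2]
grip_width: 0.003
finger_force: 1.6
```

Emit:
servo_tool --pt "0 0 0 0.1 0" --pt "0 0 0 0 0"

```text
time_s: 4.6
ee_pos: [0.5146, -0.4075, 0.0451]
orientation: [0.927, 0.375, 0.0, 0.0]
force: [-2.3, -1.7, 3.6]
grip_width: -0.0
finger_force: 2.2
```

Emit:
servo_tool --pt "0 0 0 0.1 0" --pt "0 0 0 0 0"

```text
time_s: 4.85
ee_pos: [0.5145, -0.4077, 0.0447]
orientation: [0.927, 0.375, -0.0, 0.0]
force: [-3.3, -0.7, 7.6]
grip_width: -0.004
finger_force: 3.8
```

Emit:
servo_tool --pt "0 0 0 0 0" --pt "0 0 0 -1.0 0" --pt "0 0 0 -3 0" --pt "0 0 0 -5 0" --pt "0 0 0 -5 0" --pt "0 0 0 -2 0" --pt "0 0 0 0 0"

```text
time_s: 5.72
ee_pos: [0.5159, -0.4066, 0.2052]
orientation: [0.927, 0.375, 0.001, 0.001]
force: [0.3, -0.3, -1.4]
grip_width: -0.003
finger_force: 0.0
```

```bash
python3 -c "
from h import *
go(.4623,.2556,.2,-33)"
```

```text
t 5.72 p [ 0.5159 -0.4066  0.2052] F [ 0.28 -0.31 -1.42] head 44.1 delta [ 42.22 -51.3    0.44] yaw 77.1 q7 -0.27
```

Emit:
servo_tool --pt "0 3.52 -4.28 0 0" --pt "0 3.52 -4.28 0 0" --pt "0 3.52 -4.28 0 0" --pt "0 3.52 -4.28 0 0" --pt "0 3.52 -4.28 0 0" --pt "0 3.52 -4.28 0 0" --pt "0 3.52 -4.28 0 0" --pt "0 3.52 -4.28 0 0" --pt "0 3.52 -4.28 0 0" --pt "0 3.52 -4.28 0 0"

```text
time_s: 6.98
ee_pos: [0.4678, 0.1465, 0.2011]
orientation: [0.927, 0.375, -0.002, -0.001]
force: [0.9, -0.4, -0.1]
grip_width: 0.002
finger_force: 0.0
```

Emit:
servo_tool --pt "5 3.52 -4.28 0 0" --pt "5 3.52 -4.28 0 0" --pt "5 0 0 2 9.64" --pt "5 0 0 2 9.64" --pt "5 0 0 2 9.64" --pt "5 0 0 2 9.64" --pt "5 0 0 2 9.64" --pt "5 0 0 2 9.64" --pt "5 0 0 0 9.64" --pt "5 0 0 0 9.64"

```text
time_s: 8.22
ee_pos: [0.4583, 0.2542, 0.0801]
orientation: [0.958, -0.286, -0.003, 0.002]
force: [0.3, 0.3, -1.1]
grip_width: 0.589
finger_force: 0.0
```

Run:
```python
from h import *
go(.4623,.2556,.016,-33)
a=snap('scene','s1');b=snap('top','t1')
go(.4623,.2556,.016,-33)
P=np.zeros((420,800,3),np.uint8);P[:,:400]=cv2.resize(a[290:395,190:290,::-1],(400,420));P[:400,400:]=cv2.resize(b[230:330,160:260,::-1],(400,400))
cv2.imwrite('pics/c2.png',P)
```

```text
t 8.22 p [0.4583 0.2542 0.0801] F [ 0.31  0.31 -1.1 ] head -33.3 delta [ 0.29 -0.38  6.41] yaw -0.3 q7 -2.85
t 8.32 p [0.459  0.2547 0.0812] F [-0.54 -0.26  1.4 ] head -33.0 delta [ 0.24 -0.29  6.51] yaw -0.0 q7 -2.85
```

View pics/c2.png

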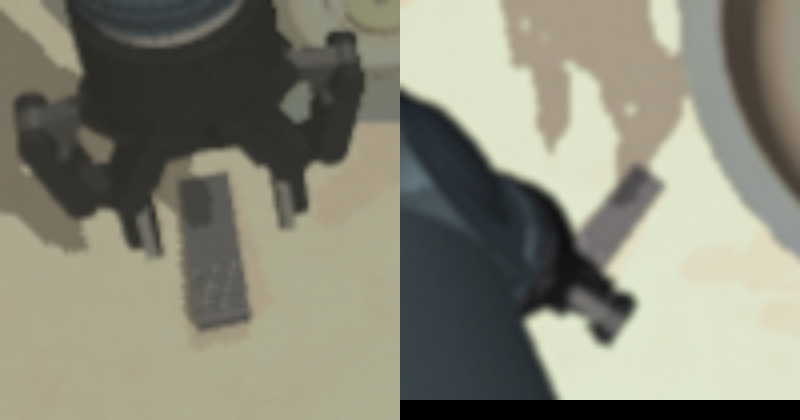

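The fingers straddle the shim: in the crop's scene half they are at (150,240) and (287,210), with the shim between them. Joint 7 sits at its range limit, so I will back it off a little.

Emit:
servo_tool --pt "5 0 0 0 -2" --pt "5 0.25 -0.3 2 0" --pt "5 0 0 2 0" --pt "5 0 0 0 0"

```text
time_s: 8.82
ee_pos: [0.4631, 0.2555, 0.041]
orientation: [0.963, -0.268, -0.002, 0.002]
force: [-0.5, -0.1, 0.1]
grip_width: 0.588
finger_force: 0.0
```

Run:
```python
from h import *
go(.4623,.2556,.014,-32);print(ctrl.read_state()['q'].round(3))
```

```text
t 8.82 p [0.4631 0.2555 0.041 ] F [-0.53 -0.15  0.1 ] head -31.1 delta [-0.07  0.02  2.7 ] yaw 0.9 q7 -2.83
[-0.381  0.455 -0.233  2.009  0.157  0.7   -2.826]
```

Emit:
servo_tool --pt "5 0 0 1.4 0" --pt "4 0 0 1.0 0" --pt "3.4 0 0 0 0" --pt "3.2 0 0 0.2 0" --pt "3.2 0 0 0 0" --squeeze 20

```text
time_s: 9.45
ee_pos: [0.4654, 0.2571, 0.0181]
orientation: [0.963, -0.268, 0.0, -0.0]
force: [1.3, 0.1, 0.5]
grip_width: 0.374
finger_force: 0.0
```

Emit:
servo_tool --pt "3.0 0 0 0.1 0" --pt "2.7 0 0 0 0" --pt "2.0 0 0 0 0" --pt "2.0 0 0 0 0" --pt "2.0 0 0 0 0"

```text
time_s: 10.07
ee_pos: [0.4654, 0.257, 0.017]
orientation: [0.963, -0.268, 0.0, -0.0]
force: [-0.4, 0.4, 1.2]
grip_width: 0.273
finger_force: 21.8
```

Emit:
servo_tool --pt "2.0 0 0 -2 0" --pt "2.0 0 0 -5 0" --pt "2.0 0 0 -5 0" --pt "2.0 0 0 -4 -9.4" --pt "2.0 0 0 0 -9.4" --pt "2.0 0 0 0 -9.4" --pt "2.0 0 0 0 -9.4" --pt "2.0 0 0 0 -9.4" --pt "2.0 0 0 0 -9.4" --pt "2.0 0 0 0 -9.4"

```text
time_s: 11.32
ee_pos: [0.4647, 0.2566, 0.1763]
orientation: [0.954, 0.301, -0.0, 0.0]
force: [0.1, -0.1, -1.6]
grip_width: 0.269
finger_force: 21.6
```

Emit:
servo_tool --pt "2.0 0 0 0 -9.4" --pt "2.0 0 0 0 0"

```text
time_s: 11.58
ee_pos: [0.4648, 0.2566, 0.1764]
orientation: [0.927, 0.374, -0.0, -0.0]
force: [-0.0, 0.6, -0.8]
grip_width: 0.27
finger_force: 21.6
```

Run:
```python
from h import *
go(.4553,-.4635,.17,44.2)
a=snap('scene','s2');cv2.imwrite('pics/c3.png',cv2.resize(a[200:400,150:350,::-1],(500,500)))
```

```text
t 11.57 p [0.4648 0.2566 0.1764] F [-0.03  0.6  -0.84] head 44.0 delta [-50.68  51.16   0.66] yaw -0.2 q7 -1.5
```

View pics/c3.png

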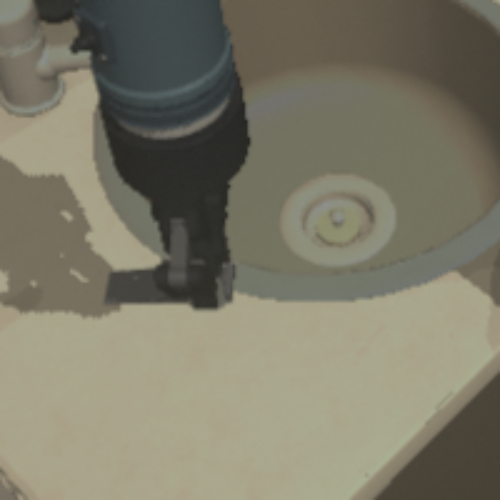

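The shim is held level, its thin end pointing left in the crop (tip at about (108,287), so scene pixel (193,315)).

Emit:
servo_tool --pt "2.0 -3.9 3.94 0 0" --pt "2.0 -3.9 3.94 0 0" --pt "2.0 -3.9 3.94 0 0" --pt "2.0 -3.9 3.94 0 0" --pt "2.0 -3.9 3.94 0 0" --pt "2.0 -3.9 3.94 0 0" --pt "2.0 -3.9 3.94 0 0" --pt "2.0 -3.9 3.94 0 0" --pt "2.0 -3.9 3.94 0 0" --pt "2.0 -3.9 3.94 0 0"

```text
time_s: 12.88
ee_pos: [0.459, -0.299, 0.1769]
orientation: [0.927, 0.374, 0.0, 0.0]
force: [0.5, 1.1, 0.1]
grip_width: 0.267
finger_force: 21.6
```

Emit:
servo_tool --pt "2.0 -3.9 3.94 0 0" --pt "2.0 -3.9 3.94 0 0" --pt "2.0 -3.9 3.94 0 0" --pt "2.0 0 0 4 0" --pt "2.0 0 0 4 0" --pt "2.0 0 0 3 0" --pt "2.0 0 0 0 0" --pt "2.0 0 0 0 0"

```text
time_s: 13.88
ee_pos: [0.4581, -0.4644, 0.0679]
orientation: [0.927, 0.375, 0.0, 0.001]
force: [-0.1, -0.1, -0.2]
grip_width: 0.267
finger_force: 21.6
```

Run:
```python
from h import *
print('tip', ray('scene',(193.2,314.8),.162).round(3), 'expected .511 .302')
go(.4553,-.4635,.018,44.2)
a=snap('scene','s3');b=snap('top','t3')
P=np.zeros((480,800,3),np.uint8);P[:,:400]=cv2.resize(a[130:250,350:450,::-1],(400,480));P[:480,400:]=cv2.resize(b[210:330,400:500,::-1],(400,480))
cv2.imwrite('pics/c4.png',P)
```

```text
tip [0.509 0.303 0.162] expected .511 .302
t 13.88 p [ 0.4581 -0.4644  0.0679] F [-0.09 -0.08 -0.25] head 44.0 delta [-0.14 -0.26  4.99] yaw -0.2 q7 -0.05
```

View pics/c4.png

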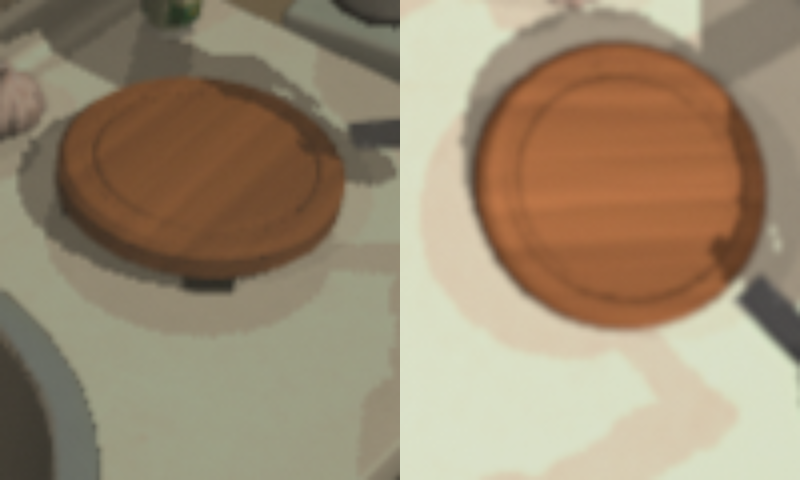

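The tip is beside the rim at top pixel (489,282), and the board centre is at (455,256). I will check that against the expected line.

Run:
```python
from h import *
im=cv2.imread('pics/t3.png');h=cv2.cvtColor(im,cv2.COLOR_BGR2HSV)
m=cv2.inRange(h,(3,110,60),(16,255,255));c=max(cv2.findContours(m[210:300,400:510],0,1)[0],key=cv2.contourArea)[:,0]+[400,210]
print(cv2.minEnclosingCircle(np.array([ray('top',p,.036)[:2] for p in c],np.float32)))
for uv in((484.8,284),(491.3,279)): print(ray('top',uv,.053).round(4))
for uv in [(380,162.5)]: print(uv)
s=cv2.imread('pics/s3.png')
# scene tip left edge: crop/4+offset
for uv in((437.2,161.5),(438.5,166)): print('scene',ray('scene',uv,.053).round(4))
```

```text
((0.5711808800697327, -0.35119694471359253), 0.08964429795742035)
[ 0.5004 -0.4159  0.053 ]
[ 0.5127 -0.4323  0.053 ]
(380, 162.5)
scene [ 0.5081 -0.4216  0.053 ]
scene [ 0.4958 -0.4085  0.053 ]
```

Emit:
servo_tool --pt "2.0 -0.6 -0.25 0 0" --pt "2.0 0 0 2.5 0" --pt "2.0 0 0 2.0 0" --pt "2.0 0 0 0.2 0" --pt "2.0 0 0 0 0" --pt "2.0 0 0 0 0"

```text
time_s: 14.72
ee_pos: [0.452, -0.4668, 0.0207]
orientation: [0.927, 0.375, 0.0, 0.001]
force: [-0.4, -0.8, 0.7]
grip_width: 0.272
finger_force: 21.6
```

Run:
```python
from h import *
go(.570-.717*.14,-.3515-.697*.14,.017,44.2)
```

```text
t 14.72 p [ 0.452  -0.4668  0.0207] F [-0.37 -0.8   0.71] head 44.1 delta [ 2.5  -0.04  0.37] yaw -0.1 q7 -0.04
```

Emit:
servo_tool --pt "2.0 0 0 0.2 0" --pt "2.0 0 0 0.1 0" --pt "2.0 0.5 0 0 0" --pt "2.0 0.5 0 0 0" --pt "2.0 0 0 0 0"

```text
time_s: 15.35
ee_pos: [0.4598, -0.4584, 0.0171]
orientation: [0.927, 0.376, 0.001, 0.0]
force: [0.2, 1.1, 1.1]
grip_width: 0.269
finger_force: 21.8
```

Emit:
servo_tool --pt "2.0 0.4 0 0 0" --pt "2.0 0.4 0 0 0" --pt "2.0 0.4 0 0 0" --pt "2.0 0.4 0 0 0" --pt "2.0 0.4 0 0 0" --pt "2.0 0 0 0 0"

```text
time_s: 16.1
ee_pos: [0.4737, -0.4447, 0.017]
orientation: [0.927, 0.376, 0.001, 0.0]
force: [-0.1, -0.6, 3.7]
grip_width: 0.272
finger_force: 22.0
```

Run:
```python
from h import *
go(.570-.717*.12,-.3515-.697*.12,.017,44.2)
```

```text
t 16.1 p [ 0.4737 -0.4447  0.017 ] F [-0.09 -0.65  3.69] head 44.1 delta [1.4  0.02 0.01] yaw -0.1 q7 -0.09
```

Emit:
servo_tool --pt "2.6 0 0 -0.05 0" --pt "3.4 0 0 0 0" --pt "3.6 0 0 0 0" --pt "3.6 0 0 -1.5 0" --pt "3.6 0 0 -2.5 0" --pt "2 -2 0 0 0" --pt "0 -2 0 0 0" --pt "0 0 0 0 0" --pt "0 0 0 0 0"

```text
time_s: 17.23
ee_pos: [0.4432, -0.4729, 0.0563]
orientation: [0.927, 0.375, -0.0, -0.001]
force: [-0.8, 0.0, 0.4]
grip_width: -0.001
finger_force: 0.0
```

Run:
```python
from h import *
go(.570-.717*.17,-.3515-.697*.17,.018,44.2)
a=snap('scene','s5');b=snap('top','t5')
P=np.zeros((480,800,3),np.uint8);P[:,:400]=cv2.resize(a[130:250,370:470,::-1],(400,480));P[:480,400:]=cv2.resize(b[230:350,420:520,::-1],(400,480))
cv2.imwrite('pics/c5.png',P)
```

```text
t 17.23 p [ 0.4432 -0.4729  0.0563] F [-0.76  0.    0.4 ] head 44.0 delta [0.56 0.14 3.83] yaw -0.2 q7 -0.03
```

View pics/c5.png

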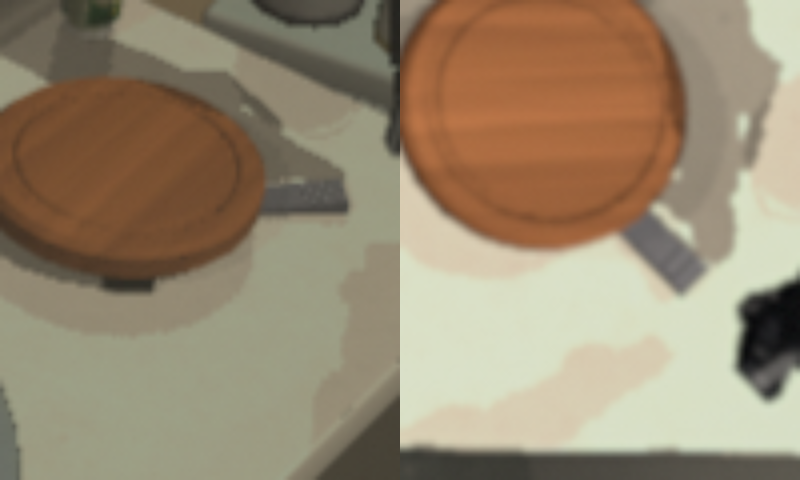

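The shim lies released under the rim, with its tail at about top pixel (493,300) and pointing at the board's centre.

Emit:
servo_tool --pt "0 0 0.15 2 0" --pt "0 0 0 1.5 0" --pt "0 0 0 0.3 0" --pt "0 0 0 0 0" --pt "0 0 0 0 0"

```text
time_s: 17.95
ee_pos: [0.4455, -0.4746, 0.0197]
orientation: [0.927, 0.375, 0.0, 0.0]
force: [0.2, 0.3, -0.1]
grip_width: 0.002
finger_force: 0.0
```

Run:
```python
from h import *
print(ray('top',(493.5,300.5),.01).round(4))
go(.570-.717*.16,-.3515-.697*.16,.018,44.2)
```

```text
[ 0.4639 -0.4532  0.01  ]
t 17.95 p [ 0.4455 -0.4746  0.0197] F [ 0.19  0.32 -0.11] head 44.1 delta [ 1.51 -0.15  0.17] yaw -0.1 q7 -0.02
```

Emit:
servo_tool --pt "0 0 -0.1 0.15 0" --pt "0 0.5 0 0 0" --pt "0 0.5 0 0 0" --pt "0 0.3 0 0 0" --pt "0 0 0 0 0"

```text
time_s: 18.58
ee_pos: [0.4544, -0.4639, 0.0178]
orientation: [0.927, 0.376, 0.0, -0.0]
force: [-0.4, 0.6, 0.1]
grip_width: 0.001
finger_force: 0.0
```

Emit:
servo_tool --pt "0 0.3 0 0 0" --pt "0 0.3 0 0 0" --pt "0 0.2 0 0 0" --pt "0 0 0 0 0"

```text
time_s: 19.08
ee_pos: [0.4598, -0.4585, 0.0178]
orientation: [0.927, 0.376, 0.0, -0.0]
force: [-0.0, 0.1, -0.3]
grip_width: 0.002
finger_force: 0.0
```

Emit:
servo_tool --pt "0 0.2 0 0 0" --pt "0 0.2 0 0 0" --pt "0 0 0 0 0"

```text
time_s: 19.45
ee_pos: [0.4627, -0.4558, 0.0178]
orientation: [0.927, 0.376, 0.0, -0.0]
force: [-0.1, -0.0, -0.5]
grip_width: 0.003
finger_force: 0.0
```

Emit:
servo_tool --pt "0 0.1 0 0 0" --pt "0 0.1 0 0 0" --pt "0 0 0 0 0"

```text
time_s: 19.82
ee_pos: [0.464, -0.4546, 0.0178]
orientation: [0.927, 0.375, 0.0, -0.0]
force: [0.1, 0.1, 0.3]
grip_width: 0.002
finger_force: 0.0
```

Emit:
servo_tool --pt "0 0.1 0 0 0" --pt "0 0.1 0 0 0" --pt "0 0 0 0 0"

```text
time_s: 20.2
ee_pos: [0.4655, -0.4531, 0.0178]
orientation: [0.927, 0.375, 0.0, -0.0]
force: [0.9, -1.9, -0.1]
grip_width: -0.002
finger_force: 0.0
```

Emit:
servo_tool --pt "0 0.1 0 0 0" --pt "0 0 0 0 0"

```text
time_s: 20.45
ee_pos: [0.4661, -0.4525, 0.0178]
orientation: [0.927, 0.375, 0.0, -0.0]
force: [-0.2, -0.2, -0.1]
grip_width: 0.002
finger_force: 0.0
```

Emit:
servo_tool --pt "0 0.1 0 0 0" --pt "0 0 0 0 0" --pt "0 0 0 0 0"

```text
time_s: 20.82
ee_pos: [0.4667, -0.4519, 0.0178]
orientation: [0.927, 0.375, 0.0, -0.0]
force: [1.0, -0.1, 0.1]
grip_width: 0.001
finger_force: 0.0
```

Emit:
servo_tool --pt "0 0.1 0 0 0" --pt "0 0 0 0 0" --pt "0 0 0 0 0"

```text
time_s: 21.2
ee_pos: [0.4674, -0.4512, 0.0178]
orientation: [0.927, 0.375, 0.0, -0.0]
force: [0.3, 0.0, 0.8]
grip_width: -0.0
finger_force: 0.0
```

Emit:
servo_tool --pt "0 0.1 0 0 0" --pt "0 0 0 0 0" --pt "0 0 0 0 0"

```text
time_s: 21.58
ee_pos: [0.4682, -0.4504, 0.0178]
orientation: [0.927, 0.375, 0.0, -0.0]
force: [0.2, 0.2, 0.4]
grip_width: -0.003
finger_force: 0.0
```

Emit:
servo_tool --pt "0 0.1 0 0 0" --pt "0 0 0 0 0" --pt "0 0 0 0 0"

```text
time_s: 21.95
ee_pos: [0.4689, -0.4497, 0.0178]
orientation: [0.927, 0.375, 0.0, -0.0]
force: [-0.2, -0.3, -0.1]
grip_width: -0.001
finger_force: 0.0
```

Emit:
servo_tool --pt "0 0.1 0 0 0" --pt "0 0 0 0 0" --pt "0 0 0 0 0"

```text
time_s: 22.32
ee_pos: [0.4697, -0.449, 0.0178]
orientation: [0.927, 0.375, 0.0, -0.0]
force: [-0.1, 1.1, 0.5]
grip_width: 0.004
finger_force: 0.0
```

Run:
```python
from h import *
go(.570-.717*.14,-.3515-.697*.14,.018,44.2)
a=snap('scene','s6');b=snap('top','t6')
P=np.zeros((480,800,3),np.uint8);P[:,:400]=cv2.resize(a[130:250,370:470,::-1],(400,480));P[:480,400:]=cv2.resize(b[230:350,420:520,::-1],(400,480))
cv2.imwrite('pics/c6.png',P)
```

```text
t 22.32 p [ 0.4697 -0.449   0.0178] F [-0.12  1.09  0.54] head 44.1 delta [-0.01  0.   -0.02] yaw -0.1 q7 -0.08
```

View pics/c6.png

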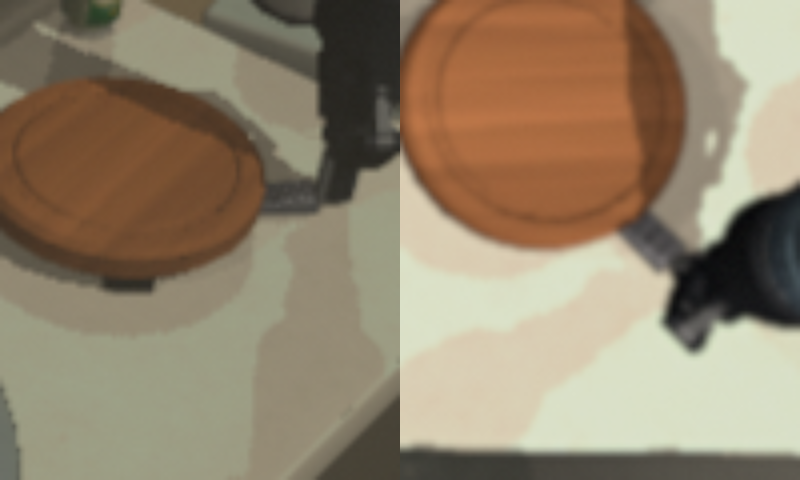

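The fingers are on the shim's tail at about scene pixel (450,179). The tail was at (457,179) before.

Run:
```python
from h import *
B=np.array([.57,-.3515])
for uv in((456.75,179.5),(450,178.75)):
    w=ray('scene',uv,.005);print(w.round(4),np.hypot(*(w[:2]-B)))
```

```text
[ 0.4588 -0.4509  0.005 ] 0.14914638403776498
[ 0.473  -0.4418  0.005 ] 0.13253946372507774
```

Emit:
servo_tool --pt "0 0.1 0 0 0" --pt "0 0 0 0 0" --pt "0 0 0 0 0"

```text
time_s: 22.8
ee_pos: [0.4704, -0.4484, 0.0178]
orientation: [0.927, 0.375, 0.0, 0.0]
force: [-0.1, -1.2, -0.8]
grip_width: 0.002
finger_force: 0.0
```

Emit:
servo_tool --pt "0 0.1 0 0 0" --pt "0 0 0 0 0" --pt "0 0 0 0 0"

```text
time_s: 23.18
ee_pos: [0.4711, -0.4477, 0.0178]
orientation: [0.927, 0.375, 0.0, -0.0]
force: [-0.6, -0.5, -0.0]
grip_width: -0.0
finger_force: 0.0
```

Emit:
servo_tool --pt "0 0.1 0 0 0" --pt "0 0 0 0 0" --pt "0 0 0 0 0"

```text
time_s: 23.55
ee_pos: [0.4718, -0.447, 0.0178]
orientation: [0.927, 0.375, 0.0, -0.0]
force: [0.5, -0.3, 0.2]
grip_width: 0.001
finger_force: 0.0
```

Emit:
servo_tool --pt "0 0.1 0 0 0" --pt "0 0 0 0 0" --pt "0 0 0 0 0"

```text
time_s: 23.92
ee_pos: [0.4725, -0.4463, 0.0178]
orientation: [0.927, 0.375, 0.0, -0.0]
force: [0.1, -0.1, 0.4]
grip_width: -0.002
finger_force: 0.0
```

Emit:
servo_tool --pt "0 0.1 0 0 0" --pt "0 0 0 0 0" --pt "0 0 0 0 0"

```text
time_s: 24.3
ee_pos: [0.4732, -0.4456, 0.0178]
orientation: [0.927, 0.375, 0.0, -0.0]
force: [-0.2, -0.4, -0.0]
grip_width: -0.003
finger_force: 0.0
```

Emit:
servo_tool --pt "0 0.1 0 0 0" --pt "0 0 0 0 0" --pt "0 0 0 0 0"

```text
time_s: 24.68
ee_pos: [0.4739, -0.4448, 0.0178]
orientation: [0.927, 0.375, 0.0, -0.0]
force: [-0.5, -0.2, -0.2]
grip_width: -0.0
finger_force: 0.0
```

Emit:
servo_tool --pt "0 0.1 0 0 0" --pt "0 0 0 0 0" --pt "0 0 0 0 0"

```text
time_s: 25.05
ee_pos: [0.4747, -0.4442, 0.0178]
orientation: [0.927, 0.375, 0.0, 0.0]
force: [-0.9, 0.7, -0.5]
grip_width: 0.001
finger_force: 0.0
```

Emit:
servo_tool --pt "0 0.1 0 0 0" --pt "0 0 0 0 0" --pt "0 0 0 0 0"

```text
time_s: 25.42
ee_pos: [0.4754, -0.4435, 0.0178]
orientation: [0.927, 0.375, 0.0, -0.0]
force: [0.5, 0.1, -0.3]
grip_width: -0.002
finger_force: 0.0
```

Emit:
servo_tool --pt "0 0.1 0 0 0" --pt "0 0 0 0 0" --pt "0 0 0 0 0"

```text
time_s: 25.8
ee_pos: [0.4759, -0.443, 0.0178]
orientation: [0.927, 0.375, -0.0, 0.0]
force: [-0.5, -1.0, -0.2]
grip_width: 0.004
finger_force: 0.3
```

Emit:
servo_tool --pt "0 0.05 0 0 0" --pt "0 0 0 0 0" --pt "0 0 0 0 0"

```text
time_s: 26.18
ee_pos: [0.4762, -0.4427, 0.0178]
orientation: [0.927, 0.375, -0.0, 0.0]
force: [-0.7, -1.1, -0.2]
grip_width: 0.004
finger_force: 0.6
```

Emit:
servo_tool --pt "0 0.05 0 0 0" --pt "0 0 0 0 0" --pt "0 0 0 0 0"

```text
time_s: 26.55
ee_pos: [0.4766, -0.4423, 0.0178]
orientation: [0.927, 0.375, -0.0, 0.0]
force: [-1.4, -1.4, 0.7]
grip_width: 0.001
finger_force: 0.8
```

Emit:
servo_tool --pt "0 -0.5 0 0 0" --pt "0 -2 0 0 0" --pt "0 0 0 -4 0" --pt "0 0 0 -5 0" --pt "0 0 0 0 0"

```text
time_s: 27.18
ee_pos: [0.4607, -0.464, 0.1136]
orientation: [0.927, 0.374, 0.002, 0.005]
force: [0.7, 0.3, 0.1]
grip_width: 0.002
finger_force: 0.0
```

Run:
```python
from h import *
go(.514,-.406,.054,44.2)
a=snap('scene','s7');b=snap('top','t7')
P=np.zeros((480,800,3),np.uint8);P[:,:400]=cv2.resize(a[130:250,370:470,::-1],(400,480));P[:480,400:]=cv2.resize(b[230:350,420:520,::-1],(400,480))
cv2.imwrite('pics/c7.png',P)
h=cv2.cvtColor(b[:,:,::-1].copy(),cv2.COLOR_BGR2HSV)
m=cv2.inRange(h,(3,110,60),(16,255,255));c=max(cv2.findContours(m[210:300,400:510],0,1)[0],key=cv2.contourArea)[:,0]+[400,210]
print(cv2.minEnclosingCircle(np.array([ray('top',p,.036)[:2] for p in c],np.float32)))
```

```text
t 27.18 p [ 0.4607 -0.464   0.1136] F [0.66 0.31 0.06] head 44.0 delta [ 7.86 -0.54  5.95] yaw -0.2 q7 -0.06
((0.5709205865859985, -0.3515018820762634), 0.08965374529361725)
```

View pics/c7.png

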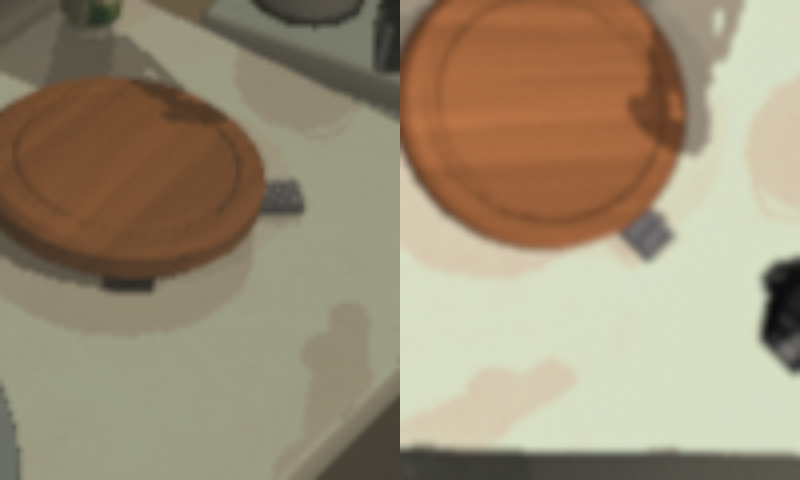

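The board has not moved, and the shim lies released and straight under the hanging foot with its tail at about top pixel (482,290). Next I press on the rim above it.

Emit:
servo_tool --pt "0 4 -0.2 0 0" --pt "0 3.8 -0.2 0 0" --pt "0 0 0 3 0" --pt "0 0 0 2 0" --pt "0 0 0 0.5 0" --pt "0 0 0 0 0" --pt "0 0 0 0 0"

```text
time_s: 28.15
ee_pos: [0.512, -0.4037, 0.0533]
orientation: [0.927, 0.375, 0.0, 0.001]
force: [-0.1, -0.3, 0.4]
grip_width: 0.002
finger_force: 0.0
```

Emit:
servo_tool --pt "0 0 0 0.2 0" --pt "0 0 0 0.1 0" --pt "0 0 0 0 0"

```text
time_s: 28.52
ee_pos: [0.5122, -0.4028, 0.0501]
orientation: [0.927, 0.375, 0.0, 0.0]
force: [-0.2, -0.4, 1.3]
grip_width: -0.001
finger_force: 0.7
```

Emit:
servo_tool --pt "0 0 0 0.1 0" --pt "0 0 0 0 0"

```text
time_s: 28.78
ee_pos: [0.5122, -0.4029, 0.0499]
orientation: [0.927, 0.375, 0.0, 0.0]
force: [-0.8, 0.5, 6.7]
grip_width: -0.001
finger_force: 2.8
```

Emit:
servo_tool --pt "0 0 0 0.05 0" --pt "0 0 0 0 0"

```text
time_s: 29.02
ee_pos: [0.5121, -0.4029, 0.0498]
orientation: [0.927, 0.375, -0.0, 0.0]
force: [-2.1, 1.4, 7.0]
grip_width: -0.001
finger_force: 3.6
```

Emit:
servo_tool --pt "0 0 0 0.03 0" --pt "0 0 0 0 0" --pt "0 0 0 0 0" --pt "0 0 0 0 0" --pt "0 0 0 0 0" --pt "0 0 0 0 0"

```text
time_s: 29.78
ee_pos: [0.5121, -0.4029, 0.0497]
orientation: [0.927, 0.375, -0.0, 0.0]
force: [-2.1, 1.2, 8.7]
grip_width: 0.003
finger_force: 4.1
```

Emit:
servo_tool --pt "0 0 0 -0.5 0" --pt "0 0 0 -3 0" --pt "0 0 0 -5 0" --pt "0 0 0 -4 0" --pt "0 0 0 0 0" --pt "0 0 0 0 0" --pt "0 0 0 0 0"

```text
time_s: 30.65
ee_pos: [0.5109, -0.4014, 0.1707]
orientation: [0.927, 0.375, -0.001, -0.002]
force: [-0.0, -1.0, -1.0]
grip_width: -0.0
finger_force: 0.0
```

Run:
```python
from h import *
go(.514,-.406,.054,44.2)
a=snap('scene','s8')
cv2.imwrite('pics/c8.png',cv2.resize(a[130:230,350:470,::-1],(720,600)))
```

```text
t 30.65 p [ 0.5109 -0.4014  0.1707] F [-0.03 -1.03 -0.99] head 44.1 delta [-0.09  0.6  11.67] yaw -0.1 q7 -0.19
```

View pics/c8.png

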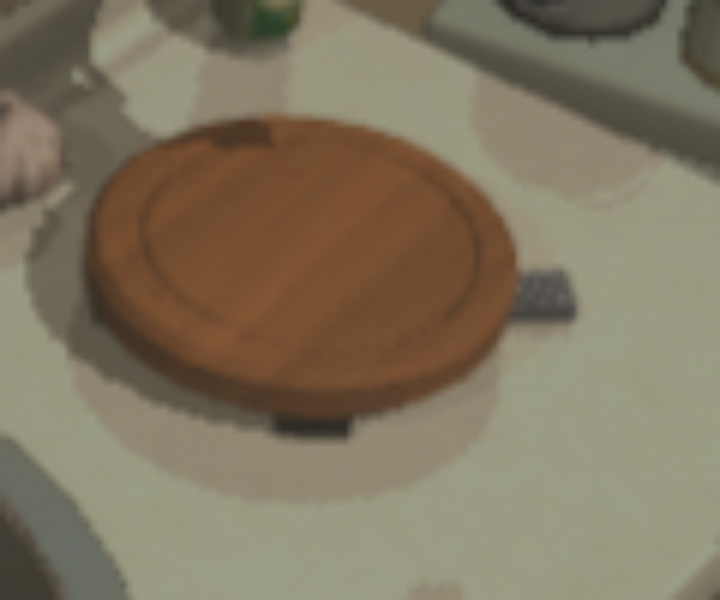

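The board is level and has not moved, with the shim's tail showing at crop (545,297). Under about 8.7 N it gave only 0.4 mm.

```bash
python3 -c "
from station import ctrl
print(ctrl.sign_off())"
```

```text
the job is handed in; nothing more can be done
None
```

The job is handed in: the near-right foot was the one hanging clear, the shim is snug under it and released, and the board held firm under about 8.7 N on the rim above it; the verdict itself was not shown.

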